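# Set the reed jig to the round stud and pull its knob out to lock

## Task

On the square hardwood jig, turn the steel pointer knob, while it is still pushed in, until its pointer points at the round-headed brass stud on the dial (not at the oblong one). Only then pull the knob straight up, fully out, to lock it there, and let go.

Things in the scene. Friction and masses are not known exactly. Their poses are not given: they have to be found in the camera images.
- knob_grip (a point): Centre of the dark steel knob's grip bar (40 long, 14 wide, 28 mm tall), on the vertical turning axis, 40 mm above the dial face when pushed in. The bar lies along the pointer: pinch across its 14 mm from above. A skirt 42 mm wide is 27 mm below this point. x axis to the pointer's tip, z up. Turns both ways at about 0.05 N m, stays where left; starts 35 to 85 degrees from the stud, on either side.
- pointer_tip (a point): Tip of the flat pointer that sticks out from one side only of the knob's skirt: 48 mm from the knob's axis, 30.5 mm below knob_grip. The pointer is 13 mm wide, narrowing to 4 mm at the tip. Its x axis points outward along the pointer, z is up.
- round_stud_top (a point): Top of the round domed brass stud (18 mm across, 7.5 mm tall) fixed on the dial about 63 mm from the knob's axis: the mark to set; nothing stops the knob there. A flat oblong brass stud (24 x 9 mm, 5 mm tall) on the other side of the dial is the wrong mark; the two change places from start to start.
- knob (a joint): How far the knob is pulled up, in m: 0 pushed in (the start), 0.015 fully out at a hard stop. It takes about 5 N and stays where left. The knob stands on a round bare-metal dial (154 mm across, face 49 mm above the cart top) on a fixed dark-hardwood block, 160 x 160 x 45 mm, with a brass trough on one side.
Not all that is in view belongs to the job. What is shaped like the part that bears knob_grip but purple is not meant.

How it is judged:
By the outcome, as a careful person would: the job done as asked, in the order asked, and still so for the second after the job is handed in, with the robot touching nothing.
It also fails if it takes over 35 s, if anything falls off the work surface, if the arm or the gripper's body presses on something with over 40 N, if the wrist force passes 120 N, or if a joint passes its speed limit or range.

## Robot

A 6-joint arm with a two-finger parallel gripper is mounted at the origin on the work surface. World frame = base frame: x ahead of the robot, y to its left, z up, the work surface at z = 0. Lengths are in m, angles in degrees, forces in N, time in s.
With the tool pointing down it reaches from about 0.325 to 1 m from the base axis. Payload 5.1 kg.
Tool frame: the origin (TCP) lies at the centre of the arm's flange, where the gripper is bolted on; the fingertips stand 173 mm ahead of it and the grasp point (between the pads) lies arm.pinch_z ahead of it (arm.pinch_z is the distance from the TCP to the grasp point, in m); x points along the fingers, z is the direction in which the jaws open and shut, and the axes are right-handed (so a half turn about x gives the same grasp; the last joint's range is limited). The gripper opens to 85 mm and grips with 20 to 120 N. Pads are 22 mm wide; open, the fingers measure 114 mm over their backs; the gripper's body (76 mm by 85 mm) begins 54 mm behind the grasp point. The pads swing forward as they close: fully open they stand 13 mm farther back than shut.
Start: joints at [-75.837, 7.093, 94.555, -0, 78.352, -4.733], TCP at [0.21, -0.615, 0.405] pointing down, gripper open.
Joint ranges: [-149.61, 149.61], [-58.7, 133.49], [1.44, 155.28], [-77.14, 257.14], [18.33, 153.61], [-166.67, 166.67]. Speed limits (degrees/s): [147.25, 147.25, 180, 180, 180, 180].

## Interface

Orientations are given as a 3x3 rotation matrix whose columns are the frame's x, y, z axes.
In Python, from plant import arm, get_image, job, spotter gives the robot as it stands.
- The arm moves only by the tool step_arm, never from a script. Its argument "deltas" is a list of rows, each an object with "translation": the shift along the tool's x, y, z in m, a list of three; "roll": the turn about the tool's x in rad; "jaw": the closure in counts, from 0 (fully open) to 255 (shut). A call has 1 to 8 rows; each row is the pose to reach, as a shift and turn from the pose commanded when the call began, along the tool's axes at that moment; what a row does not reach only later rows make up. A row lasts 1/10 s, in which the tool goes at most 50 mm and 8.59 degrees, less where a joint would pass 70% of its speed; a pose out of reach is approached as far as the arm can. A call with a gripper value outside its range is refused whole. The fingers move at their own pace and stop on an object; the grip force is fixed at half the most. Time passes only in rows, so rows that repeat a pose let the fingers close. It gives the time, the measured TCP pose, the force and the opening at its end, in the units of the state.
- arm.get_obs(): the state, without advancing time (a new reading comes with each control period).
- get_image(name): name is "scene" or "top" or "wrist"; returns a dict with "img" (480x640x3 uint8, red, green, blue), "z_map" (480x640 float32, m along the optical axis (not along the pixel's ray), 0 where there is no reading), "fov_y" (degrees; the focal length in pixels is half the picture's height over the tangent of half this angle, whatever the lens; pixels are square), "cx", "cy" (the principal point, pixels), "k1" (the pictures are not rectified: a ray, as slopes to the right and down, at radius r is drawn at 1 + k1 r^2 times it, then the intrinsics apply), "camera_from_world" (4x4, takes a point from world to camera coordinates). Camera axes: x right, y down, z forward; pixel columns grow to the right and rows downward; lengths in m; the calibration is good to about 2 mm. A picture is of the moment at which its call begins.
- job.job_done(): hands the job in, once; it reports no verdict.
Trained networks look in a picture, given as the dict that the camera call returned (one of the last four; its "shot" number tells which), for a name from the list of things; names that differ only in an ending like _2 or _b are one class to them, and where a whole thing is asked for, a point or a joint stands for the part that bears it (a point fixed in the world has none). Each returns a list of dicts, best first, with "confidence" (0 to 1); they miss things now and then, are a little off and sometimes report something else, mostly with a low value. They report only what shows in the picture. A call takes as long as a camera call. They do not tell look-alikes from the thing itself.
- spotter.search_frame(picture, name): "xyz" ([x, y, z] in m, in the coordinates of the camera as it stood for that picture, good to about 4 mm: the middle of the surface that is visible of it).
- spotter.cut_out(picture, name): "mask" (480x640 bool, what is visible of it).
The state is a dict: "time_s": time; "joint_pos": joint angles; "qd": joint speeds; "tau": joint torques, N m; "ee_pos": TCP position; "eef_rot": TCP orientation; "wrist_force": force on the tool from outside, world axes, zero at the start; "moment": the same for the moment, N m; "opening": finger opening in m.
Only numpy, scipy, OpenCV 4.12 (cv2) and the standard library are available. Lean on these libraries where they do the work, as an engineer would, in place of code of your own. Each camera call takes 0.05 s, during which the arm holds its last target.

## Working session

There is one attempt and no reset: what is moved stays moved. The work goes in short steps, Python scripts to look and compute and a tool call to move; the robot and the scene stay as the last step left them, time stands still between calls to the robot, and variables do not carry over. Pictures are saved under pics/ and viewed, and the job is handed in when it is done.

Besides the shell and the picture viewer there is one more tool, called after "Request:" as name(argument=value, ...) on one line, values as JSON. step_arm: Moves the arm, as the interface text tells. Its arguments: {"type":"object","properties":{"deltas":{"type":"array","items":{"type":"object","properties":{"translation":{"type":"array","items":{"type":"number"}},"roll":{"type":"number"},"jaw":{"type":"number"}}}}},"required":["deltas"]}

```bash
mkdir -p pics; ls; cat > h.py <<'E'
import numpy as np, cv2
from plant import arm, get_image, job, spotter
def K(p):
    h=p["img"].shape[0]; f=h/2/np.tan(np.radians(p["fov_y"])/2)
    return f
def pix2world(p,u,v,z=None,plane=None):
    f=K(p); xd=(u-p["cx"])/f; yd=(v-p["cy"])/f
    x,y=xd,yd
    for _ in range(20):
        s=1+p["k1"]*(x*x+y*y); x,y=xd/s,yd/s
    T=np.linalg.inv(p["camera_from_world"]); d=T[:3,:3]@np.array([x,y,1.]); o=T[:3,3]
    if plane is not None: t=(plane-o[2])/d[2]
    else: t=p["z_map"][int(round(v)),int(round(u))] if z is None else z
    return o+t*d
def world2pix(p,P):
    c=p["camera_from_world"]@np.r_[P,1]; x,y=c[0]/c[2],c[1]/c[2]; s=1+p["k1"]*(x*x+y*y); f=K(p)
    return p["cx"]+f*x*s,p["cy"]+f*y*s
def c2w(p,c): return (np.linalg.inv(p["camera_from_world"])@np.r_[c,1])[:3]
def save(p,n): cv2.imwrite("pics/"+n,p["img"][:,:,::-1])
E
python3 - <<'E'
from h import *
print(arm.pinch_z, arm.get_obs())
for n in ["scene","top","wrist"]:
    p=get_image(n); save(p,n+"0.png")
    for k in ["knob_grip","pointer_tip","round_stud_top"]:
        for r in spotter.search_frame(p,k)[:4]:
            w=c2w(p,r["xyz"]); print(n,k,round(r["confidence"],2),w.round(4),np.round(world2pix(p,w)))
E
```

```text
pics
0.1547 {'time_s': 0.0, 'joint_pos': array([-7.58371941e+01,  7.13277020e+00,  9.46345414e+01,  9.41526877e-04,
        7.83501266e+01, -4.73155306e+00]), 'qd': array([ 0.10338115,  0.02053472, -0.01043013,  0.04389215, -0.04087097,
        0.11605347]), 'tau': array([-1.57361173e-04, -4.23618650e+01, -3.65447259e+01, -9.34917807e-05,
        6.90997767e-03,  1.88452304e-06]), 'ee_pos': array([ 0.21040944, -0.61473557,  0.4034561 ]), 'eef_rot': array([[-4.85907012e-04,  9.46118370e-01,  3.23820618e-01],
       [ 1.99131831e-03,  3.23820930e-01, -9.46116293e-01],
       [-9.99997899e-01,  1.85105385e-04, -2.04136969e-03]]), 'wrist_force': array([0.42314033, 0.06409118, 0.09723998]), 'moment': array([ 0.01224192, -0.00633867,  0.02621822]), 'opening': 0.08505224188485125}
scene knob_grip 0.78 [0.2578 0.3293 0.0651] [503. 294.]
scene knob_grip 0.76 [0.5496 0.1984 0.077 ] [330. 301.]
scene pointer_tip 0.71 [0.5452 0.1995 0.0721] [332. 303.]
scene pointer_tip 0.69 [0.2589 0.3299 0.0659] [503. 294.]
top knob_grip 0.85 [0.2514 0.3238 0.0764] [169. 335.]
top knob_grip 0.73 [0.5401 0.1836 0.06  ] [245. 186.]
top pointer_tip 0.73 [0.253  0.3204 0.0723] [172. 334.]
top pointer_tip 0.68 [0.5406 0.1853 0.0615] [244. 186.]
top round_stud_top 0.4 [0.5607 0.2453 0.0537] [215. 177.]
```

View pics/scene0.png

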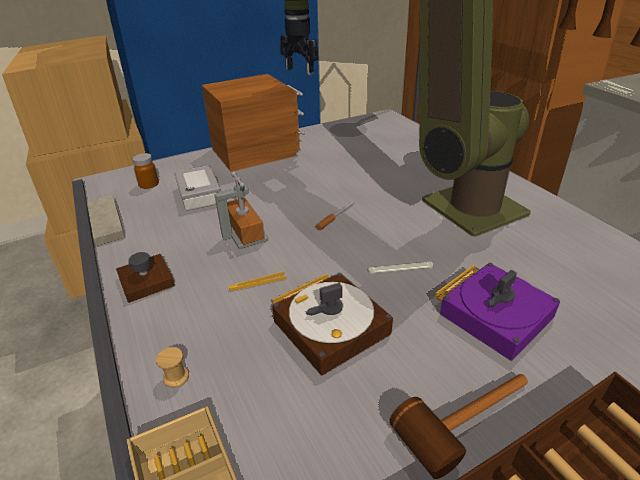

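View pics/top0.png

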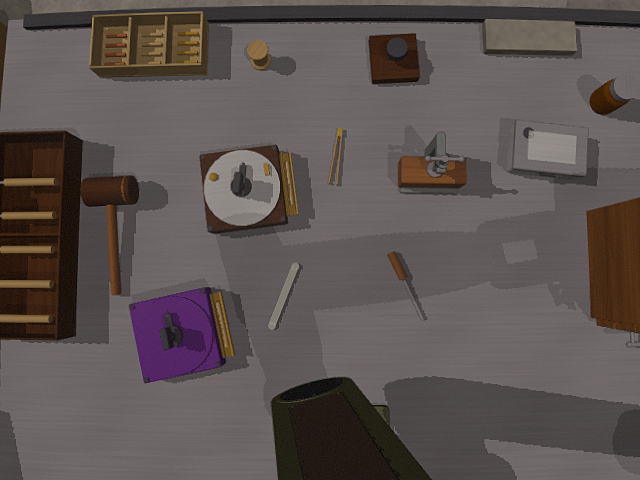

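```bash
python3 - <<'E'
from h import *
p=get_image("top")
c=p["img"][110:270,160:330]; cv2.imwrite("pics/topcrop.png",cv2.resize(c[:,:,::-1],None,fx=3.5,fy=3.5,interpolation=cv2.INTER_CUBIC))
p=get_image("scene")
c=p["img"][240:360,250:420]; cv2.imwrite("pics/scenecrop.png",cv2.resize(c[:,:,::-1],None,fx=4,fy=4,interpolation=cv2.INTER_CUBIC))
E
```

```text
(no output)
```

View pics/topcrop.png

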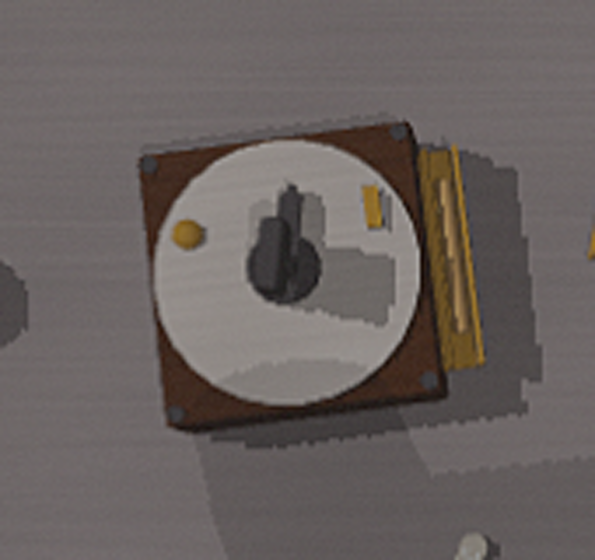

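View pics/scenecrop.png

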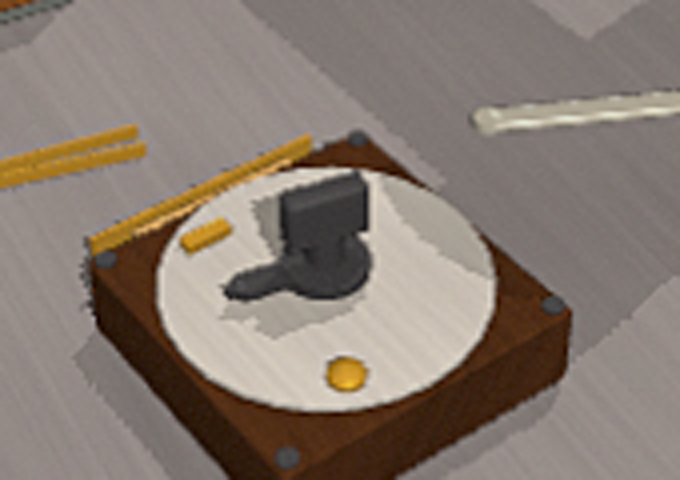

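```bash
cat > meas.py <<'E'
from h import *
def meas(p,roi=None,show=None):
    im=p["img"]; hsv=cv2.cvtColor(im,cv2.COLOR_RGB2HSV)
    H,W=im.shape[:2]
    # world xy of every pixel on depth
    return hsv
E
python3 - <<'E'
from h import *
p=get_image("top")
im=p["img"]
# points by hand, from crop
def cp(x,y): return x/3.5+160-.35,y/3.5+110-.35
dial=np.array([pix2world(p,*cp(*q),plane=0.049)[:2] for q in [(154,280),(420,262),(285,140),(292,405),(187,192),(385,365),(380,178),(190,358)]])
A=np.c_[2*dial,np.ones(len(dial))]; s=np.linalg.lstsq(A,(dial**2).sum(1),rcond=None)[0]
c=s[:2]; print("dial c",c,"r",np.sqrt(s[2]+c@c))
st=pix2world(p,*cp(188,234),plane=0.053); print("stud",st)
ob=pix2world(p,*cp(373,207),plane=0.053); print("obl",ob)
ti=pix2world(p,*cp(291,186),plane=0.0585); print("tip",ti)
ang=lambda q: np.degrees(np.arctan2(q[1]-c[1],q[0]-c[0]))
for n,q in [("st",st),("ob",ob),("tip",ti)]: print(n,ang(q),np.hypot(*(q[:2]-c)))
# tall things
z=p["z_map"]; pts=[]
for v in range(0,480,20):
  for u in range(0,640,20):
    if z[v,u]>0:
      w=pix2world(p,u,v)
      if w[2]>0.11: pts.append((u,v,*w.round(2)))
for q in pts: print(*q)
E
```

```text
dial c [0.5397003 0.190909 ] r 0.0761628004152863
stud [0.56148882 0.24809828 0.053     ]
obl [0.57614999 0.14214864 0.053     ]
tip [0.58744766 0.18825145 0.0585    ]
st 69.14368565625803 0.06119929833963332
ob -53.22088884705031 0.06087817402289795
tip -3.1857121138904416 0.04782125345174915
440 140 0.61 -0.19 0.13
440 160 0.57 -0.18 0.15
460 160 0.57 -0.22 0.15
620 220 0.46 -0.53 0.12
620 240 0.43 -0.53 0.11
620 260 0.39 -0.53 0.12
620 280 0.35 -0.53 0.11
320 380 0.19 0.03 0.18
340 380 0.2 0.0 0.21
280 400 0.17 0.09 0.25
300 400 0.18 0.06 0.28
320 400 0.19 0.03 0.31
340 400 0.2 0.0 0.34
360 400 0.2 -0.02 0.35
280 420 0.18 0.08 0.35
300 420 0.18 0.06 0.38
320 420 0.19 0.03 0.4
340 420 0.2 0.01 0.42
360 420 0.2 -0.02 0.44
380 420 0.21 -0.04 0.45
280 440 0.18 0.08 0.43
300 440 0.18 0.05 0.45
320 440 0.19 0.03 0.47
340 440 0.19 0.01 0.49
360 440 0.2 -0.01 0.5
380 440 0.2 -0.03 0.51
400 440 0.21 -0.05 0.53
280 460 0.18 0.07 0.5
300 460 0.18 0.05 0.51
320 460 0.19 0.03 0.53
340 460 0.2 0.01 0.54
360 460 0.2 -0.01 0.55
380 460 0.2 -0.02 0.56
400 460 0.21 -0.04 0.57
```

Candidates for the knob in the top view are the steel knob on the dark-hardwood jig at (241,186), the purple look-alike at (169,335), and the round dark knob on a small block at (397,48). I choose (241,186): square hardwood, bare-metal dial, brass trough. The crop shows the round stud at about (213,177) and the oblong one at about (266,169). The measured radii (76, 61 and 48 mm) match the sizes given. Next I move above it.

Request:
step_arm(deltas=[{"translation": [0, 0.0316, -0.0361], "roll": 0, "jaw": 0}, {"translation": [0, 0.0632, -0.0722], "roll": 0, "jaw": 0}, {"translation": [0, 0.0948, -0.1083], "roll": 0, "jaw": 0}, {"translation": [0, 0.1264, -0.1444], "roll": 0, "jaw": 0}, {"translation": [0, 0.158, -0.1805], "roll": 0, "jaw": 0}, {"translation": [0, 0.1896, -0.2166], "roll": 0, "jaw": 0}, {"translation": [0, 0.2212, -0.2527], "roll": 0, "jaw": 0}, {"translation": [0, 0.2528, -0.2888], "roll": 0, "jaw": 0}])

```text
time_s: 1.55
ee_pos: [0.3563, -0.258, 0.405]
eef_rot: [[0.001, 0.946, 0.323], [-0.001, 0.323, -0.946], [-1.0, 0.001, 0.001]]
wrist_force: [0.4, 0.7, -0.2]
opening: 0.0855
```

Request:
step_arm(deltas=[{"translation": [0, 0.0316, -0.0361], "roll": 0, "jaw": 0}, {"translation": [0, 0.0632, -0.0722], "roll": 0, "jaw": 0}, {"translation": [0, 0.0948, -0.1083], "roll": 0, "jaw": 0}, {"translation": [0, 0.1264, -0.1444], "roll": 0, "jaw": 0}, {"translation": [0, 0.158, -0.1805], "roll": 0, "jaw": 0}, {"translation": [0, 0.1896, -0.2166], "roll": 0, "jaw": 0}, {"translation": [0, 0.2212, -0.2527], "roll": 0, "jaw": 0}, {"translation": [0, 0.2528, -0.2888], "roll": 0, "jaw": 0}])

```text
time_s: 2.35
ee_pos: [0.502, 0.0974, 0.4052]
eef_rot: [[0.001, 0.946, 0.324], [-0.0, 0.324, -0.946], [-1.0, 0.001, 0.0]]
wrist_force: [1.3, -0.8, -1.0]
opening: 0.0856
```

Request:
step_arm(deltas=[{"translation": [0, 0.0316, -0.0361], "roll": 0.12, "jaw": 0}, {"translation": [0, 0.0674, -0.078], "roll": 0.25, "jaw": 0}, {"translation": [0, 0.0674, -0.078], "roll": 0.386, "jaw": 0}, {"translation": [0, 0.0674, -0.078], "roll": 0.386, "jaw": 0}, {"translation": [0, 0.0674, -0.078], "roll": 0.386, "jaw": 0}, {"translation": [0, 0.0674, -0.078], "roll": 0.386, "jaw": 0}])

```text
time_s: 2.95
ee_pos: [0.5401, 0.19, 0.4048]
eef_rot: [[0.0, 0.998, -0.056], [-0.0, -0.056, -0.998], [-1.0, 0.0, 0.0]]
wrist_force: [0.1, -0.2, 0.6]
opening: 0.0855
```

```bash
python3 - <<'E'
from h import *
p=get_image("wrist"); save(p,"wrist1.png")
o=arm.get_obs(); print(o["time_s"],o["joint_pos"].round(2),o["ee_pos"].round(4),o["eef_rot"].round(4).tolist())
for k in ["knob_grip","pointer_tip","round_stud_top"]:
    for r in spotter.search_frame(p,k)[:4]:
        w=c2w(p,r["xyz"]); print(k,round(r["confidence"],2),w.round(4),np.round(world2pix(p,w)))
E
```

```text
3.0 [ 14.    -2.68 104.6   -0.    78.07 107.22] [0.5401 0.1899 0.4049] [[0.0003, 0.9984, -0.0562], [0.0, -0.0562, -0.9984], [-1.0, 0.0003, -0.0]]
knob_grip 0.65 [0.5446 0.1873 0.0614] [322. 210.]
pointer_tip 0.9 [0.5509 0.1898 0.0621] [318. 203.]
pointer_tip 0.29 [0.5607 0.247  0.0539] [250. 194.]
round_stud_top 0.68 [0.5614 0.2468 0.0584] [249. 194.]
```

View pics/wrist1.png

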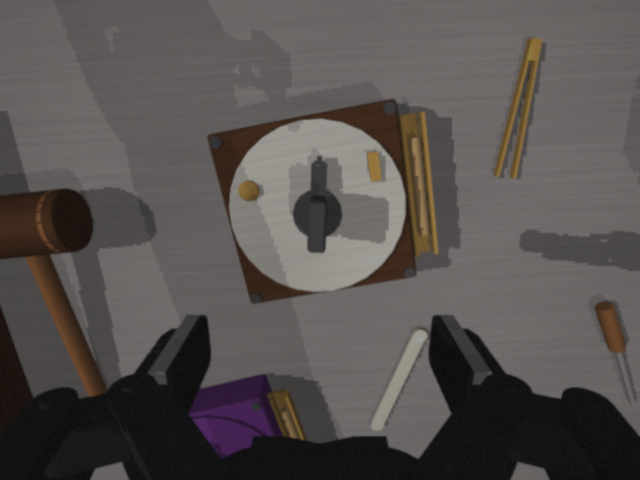

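The wrist view shows the dial centred near (318,205), the round stud at (249,190), the oblong stud at (375,166), the pointer tip at (319,157) and the grip bar around (317,226). I'll refine the positions from this view.

```bash
cat > wm.py <<'E'
from h import *
def angles(p,name,axis0):
    im=p["img"]; hsv=cv2.cvtColor(im,cv2.COLOR_RGB2HSV)
    vv,uu=np.mgrid[0:480,0:640]
    u0,v0=world2pix(p,[axis0[0],axis0[1],.049])
    near=np.hypot(uu-u0,vv-v0)<110
    # dial: grey, brighter
    d=(hsv[...,1]<60)&(hsv[...,2]>60)
    br=(hsv[...,1]>110)&(hsv[...,2]>90)&near
    # stud
    us,vs=world2pix(p,[axis0[0]+.0218,axis0[1]+.0572,.053])
    m=br&(np.hypot(uu-us,vv-vs)<14); su,sv=uu[m].mean(),vv[m].mean()
    st=pix2world(p,su,sv,plane=.0525)
    # radial edge search for dial (bright -> brown) using saturation
    E=[]
    for a in np.radians(np.arange(0,360,3)):
        R=np.arange(.066,.087,.0005)
        q=[world2pix(p,[axis0[0]+r*np.cos(a),axis0[1]+r*np.sin(a),.049]) for r in R]
        s=np.array([cv2.getRectSubPix(hsv[...,1],(1,1),(float(x),float(y)))[0,0] for x,y in q],float)
        g=np.diff(cv2.GaussianBlur(s[:,None],(1,5),1)[:,0]); i=g.argmax()
        if s[-8:].max()-s[:8].mean()>50: E.append([axis0[0]+(R[i]+.00025)*np.cos(a),axis0[1]+(R[i]+.00025)*np.sin(a)])
    E=np.array(E)
    for _ in range(3):
        A=np.c_[2*E,np.ones(len(E))]; s=np.linalg.lstsq(A,(E**2).sum(1),rcond=None)[0]; c=s[:2]; r=np.sqrt(s[2]+c@c)
        res=np.abs(np.hypot(*(E-c).T)-r); E=E[res<max(.001,2*np.median(res))]
    print(name,"dial",c.round(4),"r",round(r,4),"n",len(E),"stud px",su.round(1),sv.round(1),m.sum(),st.round(4),"r",np.hypot(*(st[:2]-c)).round(4))
    print("stud ang",np.degrees(np.arctan2(*(st[:2]-c)[::-1])).round(2))
    return c,st
E
python3 - <<'E'
from wm import *
p=get_image("wrist"); c,st=angles(p,"wrist",(.5397,.1909))
c2=p["img"][90:310,210:430]; cv2.imwrite("pics/w1c.png",cv2.resize(c2[:,:,::-1],None,fx=2.7,fy=2.7,interpolation=cv2.INTER_CUBIC))
# pointer: dark pixels beyond skirt radius 24..48 at plane z .0585; bar dark pix
g=p["img"].max(2)
vv,uu=np.mgrid[140:270,270:370]
P=np.array([pix2world(p,u,v,plane=.0585) for u,v in zip(uu.ravel(),vv.ravel())])[:,:2]
dk=(g[140:270,270:370].ravel()<75)
r=np.hypot(*(P-c).T)
a=np.degrees(np.arctan2(P[:,1]-c[1],P[:,0]-c[0]))
m=dk&(r>.024)&(r<.05)&(abs(a)<40); print("pointer",m.sum(),P[m].mean(0),np.degrees(np.arctan2(*(P[m].mean(0)-c)[::-1])), r[m].max())
Q=P[m]; w=np.linalg.svd(Q-Q.mean(0))[2][0]; print("axis dir",np.degrees(np.arctan2(w[1],w[0])))
print(np.percentile(g[140:270,270:370],[2,5,10,20,40]))
p=get_image("top"); angles(p,"top",(.5397,.1909))
E
```

```text
wrist dial [0.5413 0.1914] r 0.0776 n 72 stud px 248.4 190.6 285 [0.5634 0.2486 0.0525] r 0.0613
stud ang 68.88
pointer 368 [0.57534362 0.18822706] -5.286294071109874 0.047305683682125725
axis dir 173.18714105773165
[ 42.  48.  54.  85. 128.]
top dial [0.5402 0.1933] r 0.0782 n 40 stud px nan nan 0 [nan nan nan] r nan
stud ang nanwm.py:12: RuntimeWarning: Mean of empty slice.
  m=br&(np.hypot(uu-us,vv-vs)<14); su,sv=uu[m].mean(),vv[m].mean()
  ret = ret.dtype.type(ret / rcount)
```

View pics/w1c.png

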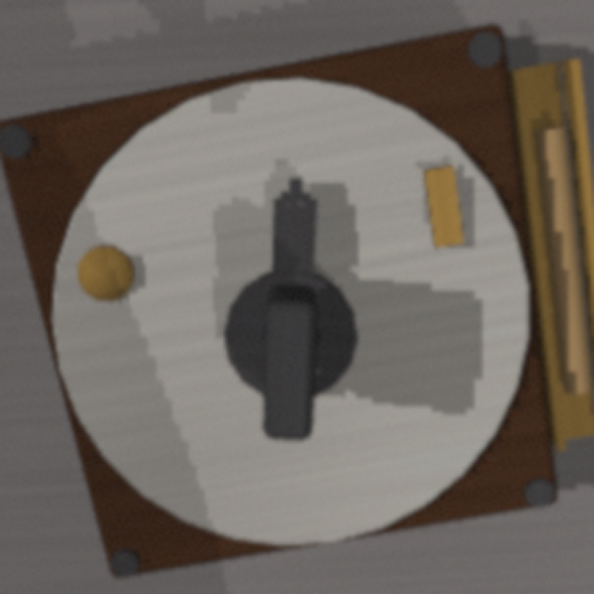

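```bash
python3 - <<'E'
from h import *
p=get_image("wrist"); c=np.array([.5413,.1914])
f=lambda x,y,z: pix2world(p,210+x/2.7-.3,90+y/2.7-.3,plane=z)[:2]
A=lambda d: np.degrees(np.arctan2(d[1],d[0])).round(2)
t=f(295,180,.0585); print("tip",t,A(t-c),np.hypot(*(t-c)))
b=f(294.5,240,.062)
for l,r,y in [(276,315,205),(273,315,235),(272,315,260)]:
    q=(f(l,y,.0605)+f(r,y,.0605))/2; print("ptr",q,A(q-c),"w",np.hypot(*(f(l,y,.0605)-f(r,y,.0605))))
# skirt centre circle: left 225 right 356 bottom(about) 398
for l,r,y in [(225,356,332)]:
    q=(f(l,y,.062)+f(r,y,.062))/2; print("skirt",q,np.hypot(*(f(l,y,.062)-f(r,y,.062))))
n=f(288,437,.103); fr=f(292.5,302,.103); print("bar",n,fr,"ctr",(n+fr)/2,"len",np.hypot(*(n-fr)),A(fr-n))
print("w",np.hypot(*(f(267,350,.103)-f(315,350,.103))))
# tighter dark pixels
g=p["img"].max(2)
c2=cv2.resize(p["img"][140:200,290:350][:,:,::-1],None,fx=10,fy=10,interpolation=cv2.INTER_NEAREST); cv2.imwrite("pics/tip.png",c2)
E
```

```text
tip [0.58894721 0.18752624] -4.65 0.0478044233173668
ptr [0.58178161 0.18778374] -5.1 w 0.0116858861095315
ptr [0.57285249 0.18874627] -4.81 w 0.012694582872563294
ptr [0.56528044 0.18933325] -4.93 w 0.013092467323144116
skirt [0.54323546 0.19152916] 0.040566646546271325
bar [0.52330996 0.1931901 ] [0.56132876 0.18973799] ctr [0.54231936 0.19146405] len 0.03817520156668828 -5.19
w 0.012982997072096934
```

View pics/tip.png

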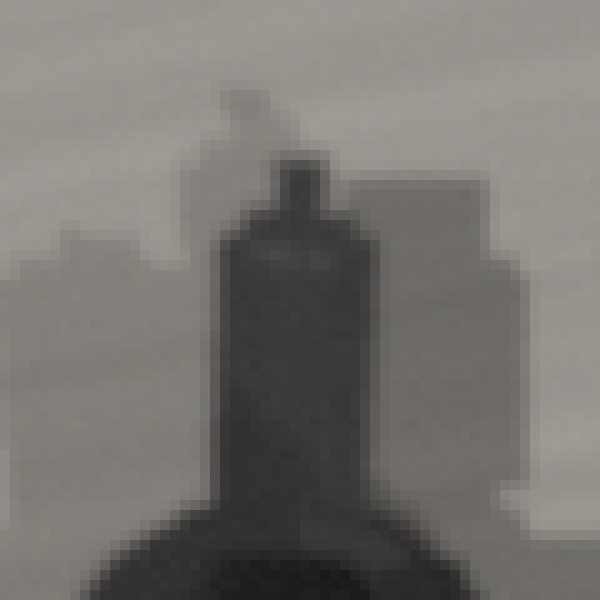

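Request:
step_arm(deltas=[{"translation": [0.04, 0.0013, -0.0006], "roll": 0.03, "jaw": 0}, {"translation": [0.08, 0.0013, -0.0006], "roll": 0.03, "jaw": 0}, {"translation": [0.115, 0.0013, -0.0006], "roll": 0.03, "jaw": 0}, {"translation": [0.14, 0.0013, -0.0006], "roll": 0.03, "jaw": 0}, {"translation": [0.155, 0.0013, -0.0006], "roll": 0.03, "jaw": 0}, {"translation": [0.16, 0.0013, -0.0006], "roll": 0.03, "jaw": 0}, {"translation": [0.16, 0.0013, -0.0006], "roll": 0.03, "jaw": 0}, {"translation": [0.16, 0.0013, -0.0006], "roll": 0.03, "jaw": 0}])

```text
time_s: 4.1
ee_pos: [0.5424, 0.1916, 0.2465]
eef_rot: [[0.003, 0.996, -0.086], [0.001, -0.086, -0.996], [-1.0, 0.003, -0.001]]
wrist_force: [-0.3, -0.4, 0.8]
opening: 0.0851
```

```bash
python3 - <<'E'
from h import *
p=get_image("wrist"); save(p,"wrist2.png")
p=get_image("scene"); cv2.imwrite("pics/s2.png",cv2.resize(p["img"][180:360,230:430][:,:,::-1],None,fx=3,fy=3))
E
```

```text
(no output)
```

View pics/wrist2.png

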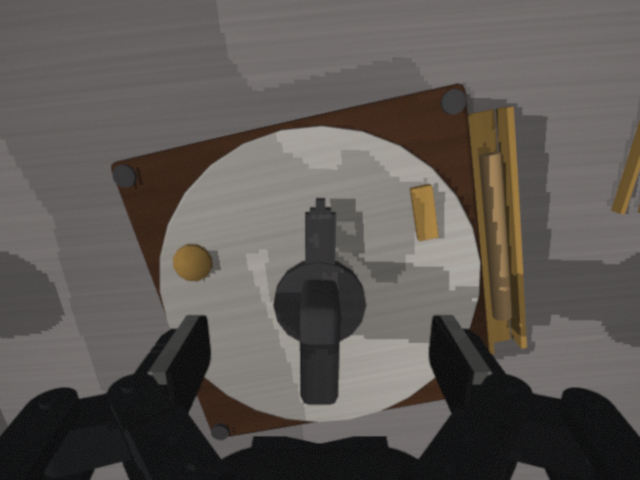

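View pics/s2.png

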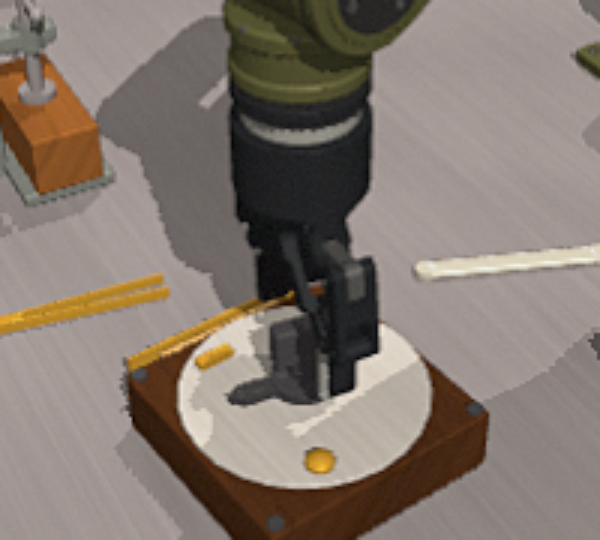

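The bar is centred between the open fingers: bar at u≈319 in the wrist view, finger faces at 208 and 430. The round stud is at (192,263) and the pointer tip at (320,200). I'll close the gripper.

Request:
step_arm(deltas=[{"translation": [0, 0, 0], "roll": 0, "jaw": 255}, {"translation": [0, 0, 0], "roll": 0, "jaw": 255}, {"translation": [0, 0, 0], "roll": 0, "jaw": 255}, {"translation": [0, 0, 0], "roll": 0, "jaw": 255}, {"translation": [0, 0, 0], "roll": 0, "jaw": 255}, {"translation": [0, 0, 0], "roll": 0, "jaw": 255}, {"translation": [0, 0, 0], "roll": 0, "jaw": 255}, {"translation": [0, 0, 0], "roll": 0, "jaw": 255}])

```text
time_s: 5.0
ee_pos: [0.5416, 0.1916, 0.245]
eef_rot: [[0.0, 0.996, -0.086], [0.001, -0.086, -0.996], [-1.0, 0.0, -0.001]]
wrist_force: [-1.2, 2.9, 2.6]
opening: 0.0145
```

```bash
python3 - <<'E'
from wm import *
p=get_image("wrist"); save(p,"wrist3.png")
o=arm.get_obs(); print(o["time_s"],o["opening"],o["ee_pos"],o["wrist_force"],o["moment"])
angles(p,"w",(.541,.1914))
E
```

```text
5.05 0.014588668490075268 [0.54166614 0.19164677 0.24505435] [-1.83192618  2.15790814  3.4168505 ] [ 0.46341746  0.23962075 -0.01262246]
w dial [0.5415 0.1915] r 0.077 n 49 stud px nan nan 0 [nan nan nan] r nan
stud ang nanwm.py:12: RuntimeWarning: Mean of empty slice.
  m=br&(np.hypot(uu-us,vv-vs)<14); su,sv=uu[m].mean(),vv[m].mean()
  ret = ret.dtype.type(ret / rcount)
```

View pics/wrist3.png

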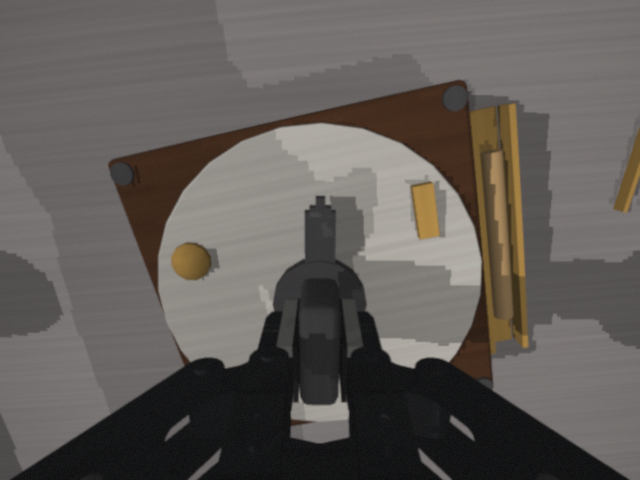

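```bash
python3 - <<'E'
from wm import *
p=get_image("wrist"); c=np.array([.5415,.1915])
hsv=cv2.cvtColor(p["img"],cv2.COLOR_RGB2HSV); vv,uu=np.mgrid[0:480,0:640]
m=(np.hypot(uu-191,vv-261)<28)&(hsv[...,1]>100)&(hsv[...,2]>50)
su,sv=uu[m].mean(),vv[m].mean(); s=pix2world(p,su,sv,plane=.052)[:2]
t=pix2world(p,320,197,plane=.0585)[:2]
A=lambda d: (np.degrees(np.arctan2(d[1],d[0])).round(2),np.hypot(*d).round(4))
print(m.sum(),su,sv,A(s-c),A(t-c))
for l,r,y in [(306,335,220),(305,336,240)]:
    q=pix2world(p,(l+r)/2,y,plane=.0605)[:2]; print(A(q-c))
o=arm.get_obs(); print(np.degrees(np.arctan2(o["eef_rot"][1,1],o["eef_rot"][0,1])))
E
```

```text
1092 190.48534798534797 260.91483516483515 (np.float64(68.83), np.float64(0.0609)) (np.float64(-5.35), np.float64(0.0477))
(np.float64(-5.76), np.float64(0.0384))
(np.float64(-6.01), np.float64(0.0297))
-4.9423439268210565
```

Request:
step_arm(deltas=[{"translation": [0, 0, 0], "roll": -0.08, "jaw": 255}, {"translation": [0, 0, 0], "roll": -0.2, "jaw": 255}, {"translation": [0, 0, 0], "roll": -0.32, "jaw": 255}, {"translation": [0, 0, 0], "roll": -0.44, "jaw": 255}, {"translation": [0, 0, 0], "roll": -0.56, "jaw": 255}, {"translation": [0, 0, 0], "roll": -0.66, "jaw": 255}, {"translation": [0, 0, 0], "roll": -0.73, "jaw": 255}, {"translation": [0, 0, 0], "roll": -0.75, "jaw": 255}])

```text
time_s: 5.9
ee_pos: [0.5418, 0.1911, 0.245]
eef_rot: [[0.001, 0.787, 0.617], [-0.001, 0.617, -0.787], [-1.0, -0.0, 0.001]]
wrist_force: [-0.3, 0.5, 3.7]
opening: 0.0145
```

Request:
step_arm(deltas=[{"translation": [0, 0, 0], "roll": -0.08, "jaw": 255}, {"translation": [0, 0, 0], "roll": -0.2, "jaw": 255}, {"translation": [0, 0, 0], "roll": -0.32, "jaw": 255}, {"translation": [0, 0, 0], "roll": -0.42, "jaw": 255}, {"translation": [0, 0, 0], "roll": -0.5, "jaw": 255}, {"translation": [0, 0, 0], "roll": -0.54, "jaw": 255}, {"translation": [0, 0, 0], "roll": -0.54, "jaw": 255}, {"translation": [0, 0, 0], "roll": -0.54, "jaw": 255}])

```text
time_s: 6.7
ee_pos: [0.5421, 0.1909, 0.2451]
eef_rot: [[0.002, 0.36, 0.933], [-0.001, 0.933, -0.36], [-1.0, -0.001, 0.002]]
wrist_force: [2.3, -4.6, 2.6]
opening: 0.0146
```

```bash
python3 - <<'E'
from wm import *
p=get_image("wrist"); save(p,"wrist4.png")
o=arm.get_obs(); print(o["time_s"],o["opening"],o["ee_pos"],o["wrist_force"],o["moment"],o["joint_pos"].round(1)); print(np.degrees(np.arctan2(o["eef_rot"][1,1],o["eef_rot"][0,1])))
angles(p,"w",(.5415,.1915))
cv2.imwrite("pics/w4c.png",cv2.resize(p["img"][100:340,200:440][:,:,::-1],None,fx=2.5,fy=2.5,interpolation=cv2.INTER_CUBIC))
E
```

```text
6.75 0.014173732393037717 [0.54205894 0.19094001 0.24503365] [ 1.8361542  -4.54103441  2.6036838 ] [-0.68795063 -0.44841115  0.02131837] [ 1.410e+01  6.500e+00  1.116e+02 -1.000e-01  6.190e+01  3.520e+01]
68.92922319933643
w dial [0.5415 0.1914] r 0.077 n 47 stud px nan nan 0 [nan nan nan] r nan
stud ang nanwm.py:12: RuntimeWarning: Mean of empty slice.
  m=br&(np.hypot(uu-us,vv-vs)<14); su,sv=uu[m].mean(),vv[m].mean()
  ret = ret.dtype.type(ret / rcount)
```

View pics/w4c.png

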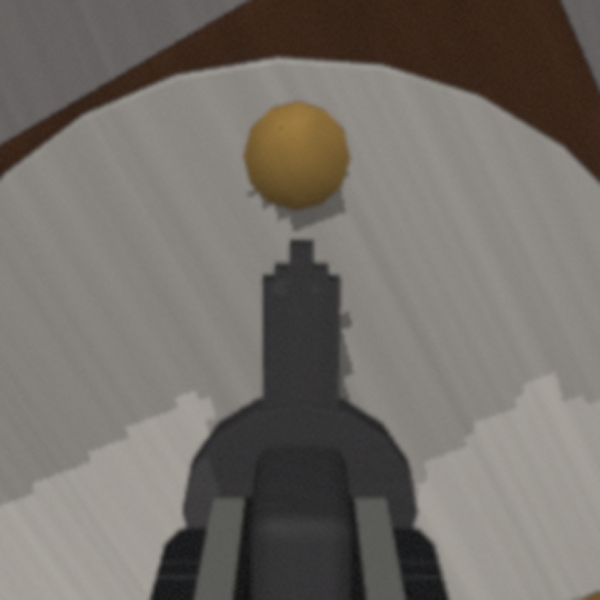

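```bash
python3 - <<'E'
from wm import *
p=get_image("wrist"); c=np.array([.5415,.1914])
hsv=cv2.cvtColor(p["img"],cv2.COLOR_RGB2HSV); vv,uu=np.mgrid[0:480,0:640]
m=(np.hypot(uu-318.8,vv-162)<28)&(hsv[...,1]>100)&(hsv[...,2]>50)
su,sv=uu[m].mean(),vv[m].mean(); s=pix2world(p,su,sv,plane=.052)[:2]
A=lambda d: (np.degrees(np.arctan2(d[1],d[0])).round(2),np.hypot(*d).round(4))
F=lambda x,y,z: pix2world(p,200+x/2.5-.3,100+y/2.5-.3,plane=z)[:2]
print(m.sum(),su,sv,A(s-c),"tip",A(F(302,241,.0585)-c))
a,b=F(302,290,.0605),F(302.5,370,.0605); print(A(a-c),A(b-c),"dir",A(a-b))
E
```

```text
1333 318.3158289572393 161.8139534883721 (np.float64(69.42), np.float64(0.0614)) tip (np.float64(68.49), np.float64(0.0482))
(np.float64(68.4), np.float64(0.0404)) (np.float64(67.92), np.float64(0.0264)) dir (np.float64(69.33), np.float64(0.014))
```

Request:
step_arm(deltas=[{"translation": [0, 0, 0], "roll": -0.014, "jaw": 255}, {"translation": [0, 0, 0], "roll": -0.014, "jaw": 255}, {"translation": [0, 0, 0], "roll": -0.014, "jaw": 255}, {"translation": [0, 0, 0], "roll": -0.014, "jaw": 255}])

```text
time_s: 7.2
ee_pos: [0.5421, 0.191, 0.245]
eef_rot: [[0.002, 0.346, 0.938], [-0.001, 0.938, -0.346], [-1.0, -0.001, 0.002]]
wrist_force: [3.1, -4.4, 2.9]
opening: 0.0145
```

```bash
python3 - <<'E'
from wm import *
p=get_image("wrist"); c=np.array([.5415,.1914])
cv2.imwrite("pics/w5c.png",cv2.resize(p["img"][120:270,240:400][:,:,::-1],None,fx=5,fy=4,interpolation=cv2.INTER_CUBIC))
hsv=cv2.cvtColor(p["img"],cv2.COLOR_RGB2HSV); vv,uu=np.mgrid[0:480,0:640]
m=(np.hypot(uu-318.8,vv-162)<28)&(hsv[...,1]>100)&(hsv[...,2]>50)
print(uu[m].mean(),vv[m].mean(), pix2world(p,uu[m].mean(),vv[m].mean(),plane=.052)-np.r_[c,0])
g=p["img"].max(2)
for y in [199,202,205,215,225,235,245]:
    r=g[y,295:345]; x=np.where(r<75)[0]+295; 
    if len(x): 
        q=pix2world(p,x.mean(),y,plane=.0595)[:2]-c; print(y,x.min(),x.max(),x.mean(),np.degrees(np.arctan2(q[1],q[0])).round(2))
o=arm.get_obs(); print(np.degrees(np.arctan2(o["eef_rot"][1,1],o["eef_rot"][0,1])))
for n in ("scene","top"):
    p=get_image(n)
    for k in ["pointer_tip","round_stud_top"]:
        for r in spotter.search_frame(p,k)[:2]: print(n,k,round(r["confidence"],2),c2w(p,r["xyz"]).round(4))
    save(p,n+"5.png")
E
```

```text
320.55946148092744 161.89379207180255 [0.02160003 0.05749579 0.052     ]
199 317 324 320.5 69.36
202 317 324 320.5 69.35
205 316 325 320.5 69.33
215 306 335 320.5 69.28
225 306 335 320.5 69.22
235 306 335 320.5 69.14
245 306 335 320.5 69.03
69.76611813201303
scene pointer_tip 0.97 [0.5521 0.2076 0.0623]
scene pointer_tip 0.63 [0.2603 0.3285 0.0655]
```

View pics/w5c.png

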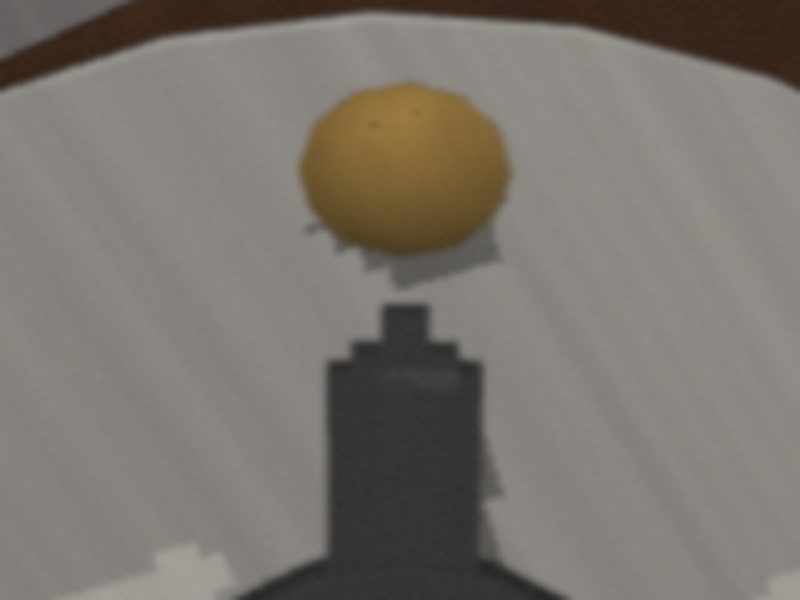

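The pointer is now at 69.3° and the stud at 69.4°, in line in the crop (u≈320.5 for both). Next I pull straight up.

Request:
step_arm(deltas=[{"translation": [-0.003, 0, 0], "roll": 0, "jaw": 255}, {"translation": [-0.006, 0, 0], "roll": 0, "jaw": 255}, {"translation": [-0.009, 0, 0], "roll": 0, "jaw": 255}, {"translation": [-0.012, 0, 0], "roll": 0, "jaw": 255}, {"translation": [-0.014, 0, 0], "roll": 0, "jaw": 255}, {"translation": [-0.015, 0, 0], "roll": 0, "jaw": 255}, {"translation": [-0.015, 0, 0], "roll": 0, "jaw": 255}, {"translation": [-0.015, 0, 0], "roll": 0, "jaw": 255}])

```text
time_s: 8.35
ee_pos: [0.5418, 0.1909, 0.2584]
eef_rot: [[0.002, 0.346, 0.938], [-0.001, 0.938, -0.346], [-1.0, -0.0, 0.002]]
wrist_force: [6.0, -2.7, -4.7]
opening: 0.0144
```

Request:
step_arm(deltas=[{"translation": [-0.001, 0, 0], "roll": 0, "jaw": 255}, {"translation": [-0.002, 0, 0], "roll": 0, "jaw": 255}, {"translation": [-0.003, 0, 0], "roll": 0, "jaw": 255}, {"translation": [-0.003, 0, 0], "roll": 0, "jaw": 255}, {"translation": [-0.003, 0, 0], "roll": 0, "jaw": 255}])

```text
time_s: 8.85
ee_pos: [0.5417, 0.1909, 0.2603]
eef_rot: [[0.002, 0.346, 0.938], [-0.001, 0.938, -0.346], [-1.0, -0.0, 0.002]]
wrist_force: [9.0, -3.8, -10.4]
opening: 0.0142
```

Request:
step_arm(deltas=[{"translation": [-0.001, 0, 0], "roll": 0, "jaw": 255}, {"translation": [-0.002, 0, 0], "roll": 0, "jaw": 255}, {"translation": [-0.002, 0, 0], "roll": 0, "jaw": 255}, {"translation": [-0.002, 0, 0], "roll": 0, "jaw": 255}])

```text
time_s: 9.25
ee_pos: [0.5414, 0.1908, 0.2605]
eef_rot: [[0.002, 0.346, 0.938], [-0.001, 0.938, -0.346], [-1.0, -0.0, 0.002]]
wrist_force: [13.7, -1.8, -18.7]
opening: 0.0144
```

```bash
python3 - <<'E'
from wm import *
p=get_image("wrist"); save(p,"wrist6.png")
o=arm.get_obs(); print(o["time_s"],o["ee_pos"],o["wrist_force"],o["moment"])
q=get_image("scene"); cv2.imwrite("pics/s6.png",cv2.resize(q["img"][180:360,230:430][:,:,::-1],None,fx=3,fy=3))
E
```

```text
9.3 [0.54145514 0.19078948 0.26046465] [ 13.74090898  -2.04020242 -18.46212871] [-0.32842916 -2.4288357   0.01041718]
```

View pics/wrist6.png

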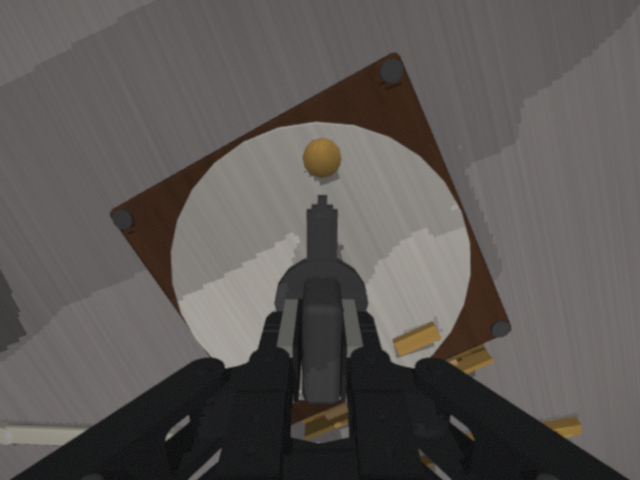

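View pics/s6.png

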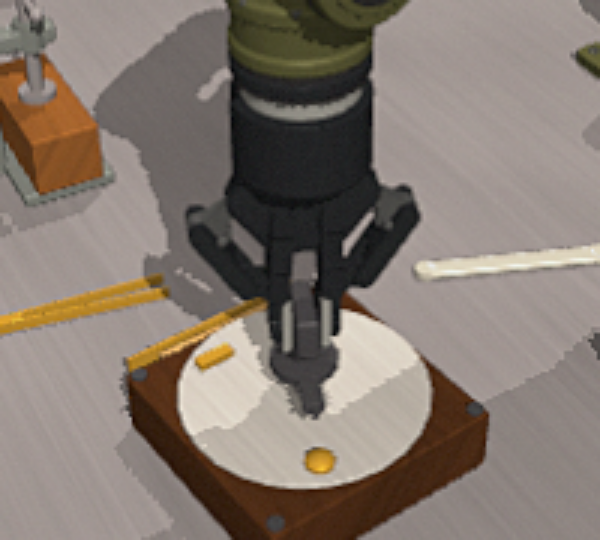

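Travel stopped at 15.5 mm while the force rose to about 18 N, so the knob is at the hard stop. The pointer still faces the stud: both at u≈322 in the wrist view. I'll ease the pull and then open.

Request:
step_arm(deltas=[{"translation": [0.0015, 0, 0], "roll": 0, "jaw": 255}, {"translation": [0.0025, 0, 0], "roll": 0, "jaw": 255}, {"translation": [0.0025, 0, 0], "roll": 0, "jaw": 255}])

```text
time_s: 9.65
ee_pos: [0.5418, 0.1909, 0.2603]
eef_rot: [[0.001, 0.346, 0.938], [-0.001, 0.938, -0.346], [-1.0, -0.001, 0.002]]
wrist_force: [8.4, -2.7, -7.5]
opening: 0.0144
```

Request:
step_arm(deltas=[{"translation": [0, 0, 0], "roll": 0, "jaw": 0}, {"translation": [0, 0, 0], "roll": 0, "jaw": 0}, {"translation": [0, 0, 0], "roll": 0, "jaw": 0}, {"translation": [0, 0, 0], "roll": 0, "jaw": 0}, {"translation": [0, 0, 0], "roll": 0, "jaw": 0}, {"translation": [0, 0, 0], "roll": 0, "jaw": 0}, {"translation": [0, 0, 0], "roll": 0, "jaw": 0}])

```text
time_s: 10.35
ee_pos: [0.5416, 0.1915, 0.2623]
eef_rot: [[0.0, 0.346, 0.938], [0.0, 0.938, -0.346], [-1.0, 0.0, -0.0]]
wrist_force: [0.2, 0.1, -0.4]
opening: 0.0851
```

Request:
step_arm(deltas=[{"translation": [-0.01, 0, 0], "roll": 0, "jaw": 0}, {"translation": [-0.03, 0, 0], "roll": 0, "jaw": 0}, {"translation": [-0.06, 0, 0], "roll": 0, "jaw": 0}, {"translation": [-0.1, 0, 0], "roll": 0, "jaw": 0}, {"translation": [-0.14, 0, 0], "roll": 0, "jaw": 0}, {"translation": [-0.15, 0, 0], "roll": 0, "jaw": 0}, {"translation": [-0.15, 0, 0], "roll": 0, "jaw": 0}, {"translation": [-0.15, 0, 0], "roll": 0, "jaw": 0}])

```text
time_s: 11.15
ee_pos: [0.5413, 0.1913, 0.4111]
eef_rot: [[-0.002, 0.346, 0.938], [-0.0, 0.938, -0.346], [-1.0, -0.001, -0.001]]
wrist_force: [0.2, 0.3, -0.7]
opening: 0.0853
```

```bash
python3 - <<'E'
from wm import *
p=get_image("wrist"); save(p,"wrist7.png")
o=arm.get_obs(); print(o["time_s"],o["ee_pos"],o["wrist_force"],o["opening"])
u,v=world2pix(p,[.5415,.1914,.118]); print(u,v)
z=p["z_map"]
T=np.linalg.inv(p["camera_from_world"])
a=np.radians(69.4); 
for r,zz in [(0,.118),(-.012,.118),(.035,.0755),(.055,.049),(-.04,.049)]:
    P=[.5415+r*np.cos(a),.1914+r*np.sin(a),zz]; u,v=world2pix(p,P); print(r,zz,np.round([u,v]),pix2world(p,u,v).round(4))
q=get_image("scene"); cv2.imwrite("pics/s7.png",cv2.resize(q["img"][240:360,250:420][:,:,::-1],None,fx=4,fy=4,interpolation=cv2.INTER_CUBIC))
E
```

```text
11.2 [0.5411478  0.19126877 0.41005023] [-1.28666625  0.1920937  -1.93304037] 0.08543470752094484
321.8913476665745 233.3861626053938
0 0.118 [322. 233.] [0.5416 0.1916 0.1188]
-0.012 0.118 [322. 249.] [0.5374 0.1804 0.1188]
0.035 0.0755 [322. 176.] [0.5539 0.2245 0.0777]
0.055 0.049 [322. 147.] [0.561  0.2433 0.0555]
-0.04 0.049 [321. 253.] [0.5361 0.178  0.1201]
```

View pics/wrist7.png

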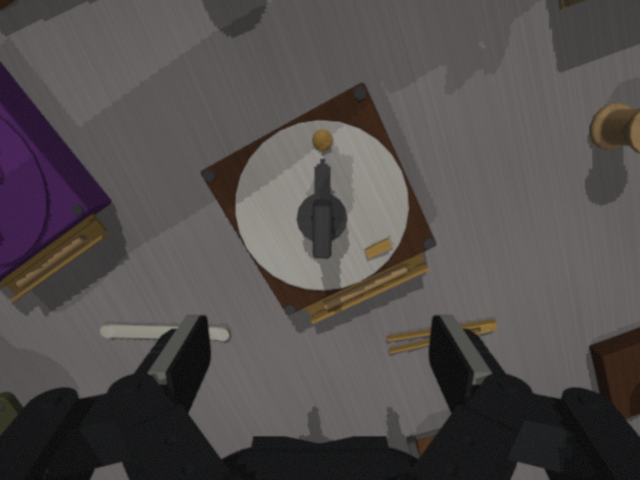

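View pics/s7.png

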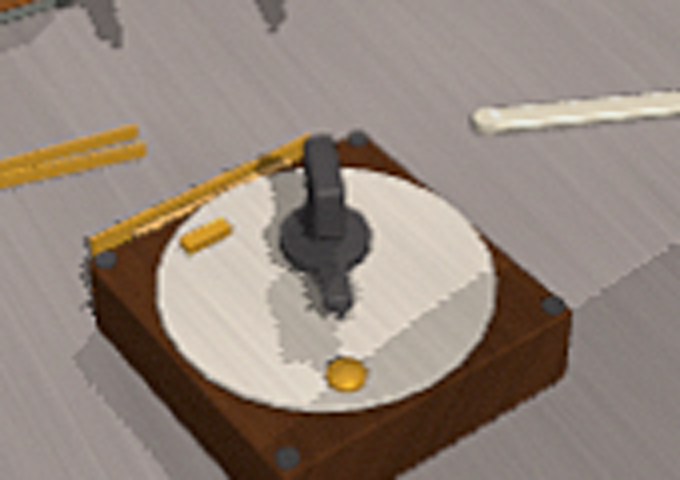

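After release, the bar top reads 0.119 m (expected 0.118 m fully out). In the wrist view the tip at (322,161) is in line with the stud at (322,140). The gripper is well clear.

```bash
python3 -c "
from plant import job
print(job.job_done())"
```

```text
the job is handed in; nothing more can be done
None
```

The knob on the hardwood jig is turned to the round brass stud, pulled fully out and released, and the job is handed in at about 11.2 s of the 35 s allowed.

- **Turn:** I turned the knob about 74° counter-clockwise while it was pushed in. A first stop was about 1° short, so I corrected by 0.014 rad before pulling. The pointer then measured 69.3° and the stud 69.4°.
- **Pull:** The knob rose about 15.5 mm and then stopped while the wrist force climbed to roughly 19–23 N, which is the hard stop.
- **After release:** The bar's top read 0.119 m, against 0.118 m expected when fully out. The pointer and round stud were still in line in the wrist view, with the open gripper about 15 cm clear.
- **Disagreements:** The top view put the dial centre about 2 mm from the wrist view's, so I used the wrist view, whose close-up fit gave the given 77 mm dial radius. The stud measured 61 mm from the axis against the stated "about 63 mm". My brass-colour filter missed the stud in several pictures until I loosened it. The trained networks found neither the stud in the last scene picture nor the pointer or stud in the last top picture, so the final alignment rests on my own wrist-image measurements.

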